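# Wake the inspection camera and hold the mirror on the objective's marker

## Task

Take the stylus from its stand and use its tip to press the recessed red button on the camera's control box fully down. Then, with the stylus, push the blue paddle behind the inspection mirror down until the camera sees the orange marker cap of the objective in the middle of the mirror (the yellow sight pointer aims at the cap), and finish while holding it there: still gripping the stylus and pressing the paddle, because the mirror springs back if let go. Never touch the mirror or paddle with the gripper or arm themselves, and leave the slide box, oil jar and dish where they are.

Things in the scene. Friction and masses are not known exactly. Their poses are not given: they have to be found in the camera images.
- stylus_grip (a point): centre of the green handle (14 x 14 mm, 80 mm long, along the stylus's z) of a loose stylus of about 40 g; x and y are square to the flats. It stands upright, tip down: the handle's lower end rests on a fixed grey stand (60 x 60 mm, 80 mm high), the steel rod hangs in a 10 mm hole and must be lifted straight up 75 mm to come out
- stylus_tip (a point): rounded lower end of the stylus's steel rod (6 mm diameter, 70 mm long below the handle); 110 mm below the handle's centre along the stylus's own -z
- wake_top (a point): centre of the top face of the red button (13.6 mm diameter), 8 mm down in a 17 mm bore in the top of a fixed cream control box (90 x 70 mm, 40 mm high). The bore is 15 mm off the box's middle along its length, on the half without the black strip. The button moves straight down
- wake (a joint): how far the red button is pressed in m: 0 is out, 0.005 fully down; a spring gives 1.5 N at the start and 4 N fully down, and pushes it back
- axis (a point): point on the mirror's level tilt axis, at the middle of the mirror, 100 mm above the table; fixed. Its frame is the stand's: x level from the mirror towards the camera, y along the tilt axis, z up. The stand's black base plate is 250 x 100 x 12 mm and two 6 mm side posts at y = +-36 mm carry the mirror
- lens (a point): centre of the camera's front lens, 123 mm from the mirror's axis along the stand's x and at its height; it looks level at the mirror. Black camera 45 mm wide, 40 mm high
- mirror (a joint): tilt of the mirror in rad: 0 is the rest position (mirror upright, facing the camera), growing up to 0.9 as the paddle is pushed down and the mirror's face turns up. A spring drives it back to 0: about 1 N at the paddle at the start, 2 N at 0.5 rad. The mirror is 56 mm wide and 60 mm high with its reflecting face on the axis
- mirror_face (a point): centre of the mirror's reflecting face, on the tilt axis; turns with the mirror: x is the face's normal, y the tilt axis, z up along the face
- paddle (a point): middle of the top face of the blue paddle (48 mm long away from the axis, 40 mm wide, 4 mm thick), which is fixed to the mirror behind it, 76 mm from the tilt axis on the side away from the camera. At rest the paddle slopes up away from the axis by 0.44 rad; pushing it down by an angle tilts the mirror by the same angle
- sight_line (a point): on the tilt axis; its x axis is the line along which the camera sees by way of the mirror (level towards the camera at rest, rising by twice the mirror's tilt), y is the tilt axis, z square to the line within the plane of the tilt. A thin yellow pointer, 100 mm long, 44 mm to the side of the mirror (at the stand's -y), always points the same way
- cap (a point): centre of the orange marker cap (34 mm diameter, 24 mm high) under the objective of a boom microscope; fixed during the job. It hangs 90 to 170 mm from the axis along the stand's x, 135 to 175 mm above it, at most 8 mm to the side. The microscope's wide head begins 60 mm above the cap's centre and reaches 34 mm from it towards the mirror, 38 mm to each side and 230 mm back, with its post
- slide_box: blue slide box, loose, 85 x 75 x 32 mm, origin under its centre; to be left alone
- oil: small amber jar, loose, 30 mm diameter, 60 mm high, origin under its centre; to be left alone
- dish: clear flat dish, loose, 60 mm diameter, 15 mm high, origin under its centre; to be left alone
There are look-alikes about, which are no part of the job. There is more than one size of the part that bears wake_top; the job needs the largest.

How it is judged:
By the outcome, as a careful person would: the job done as asked, in the order asked, and still so for the second after the job is handed in, while the arm keeps its last pose, push and grip.
It also fails if it takes over 51 s, if anything falls off the work surface, if the arm or the gripper's body presses on something with over 40 N, if the wrist force passes 120 N, or if a joint passes its speed limit or range.

## Robot

A 7-joint arm with a two-finger parallel gripper is mounted at the origin on the work surface. World frame = base frame: x ahead of the robot, y to its left, z up, the work surface at z = 0. Lengths are in m, angles in rad, forces in N, time in s.
With the tool pointing down it reaches from about 0.4 to 0.875 m from the base axis. Payload 19.3 kg.
Tool frame: the origin (TCP) lies on the centre line of the jaws, within the pads' length; the fingertips stand 11 mm ahead of it and the grasp point (between the pads) lies 8 mm behind it; y points along the fingers, x is the direction in which the jaws open and shut, and the axes are right-handed (so a half turn about y gives the same grasp; the last joint's range is limited). The gripper opens to 85 mm and grips with 20 to 120 N. Pads are 22 mm wide; open, the fingers measure 114 mm over their backs; the gripper's body (76 mm by 85 mm) begins 54 mm behind the grasp point. The pads swing forward as they close: fully open they stand 13 mm farther back than shut.
Start: joints at [-1.329, 0.521, -0.036, 1.599, 0.021, 1.021, -0.113], TCP at [0.192, 0.595, 0.217] pointing down, gripper open.
Joint ranges: [-2.91, 2.91], [-0.3, 2.13], [-1.5, 1.42], [0.17, 2.43], [-1.26, 4.41], [0.16, 1.93], [-2.52, 2.52]. Speed limits (rad/s): [1.89, 1.89, 2.39, 2.39, 3.01, 3.01, 3.01].

## Interface

Orientations are given as [roll, pitch, yaw] about the fixed x, y, z axes, in that order (R = Rz(yaw) Ry(pitch) Rx(roll)).
In Python, from workcell import monitor, cams, bot gives the robot as it stands.
- The arm moves only by the tool send_rows, never from a script. Its argument "series" is text: rows parted by semicolons, each of 7 numbers parted by spaces: the turn, a rotation vector about the tool's x, y, z in rad, then the shift along the tool's x, y, z in mm, then the opening, from 0 (shut) to 1 (fully open). In form: ax ay az tx ty tz claw; .... A call has 1 to 20 rows; each row is the pose to reach, as a shift and turn from the pose commanded when the call began, along the tool's axes at that moment; what a row does not reach only later rows make up. A row lasts 1/12 s, in which the tool goes at most 41.7 mm and 7.16 degrees, less where a joint would pass 70% of its speed; a pose out of reach is approached as far as the arm can. A call with a gripper value outside its range is refused whole. The fingers move at their own pace and stop on an object; "force" is the grip in N (left out, the last holds). Time passes only in rows, so rows that repeat a pose let the fingers close. It gives the time, the measured TCP pose, the force and the opening at its end, in the units of the state.
- monitor.observe(): the state, without advancing time (a new reading comes with each control period).
- cams.grab_frame(name): name is "side" or "top" or "wrist"; returns the picture (420x560x3 uint8, red, green, blue); there is no depth.
- cams.get_calibration(name): a dict with "mtx" (3x3 intrinsics, pixels), "origin" and "attitude" of the camera in the world. Camera axes: x right, y down, z forward; pixel columns grow to the right and rows downward; lengths in m; the calibration is good to about 2 mm. A picture is of the moment at which its call begins: read the wrist's pose just before it. get_calibration takes no time and is no camera call; for the wrist camera it gives the pose at the moment of the call.
- bot.job_done(): hands the job in, once; it reports no verdict.
The state is a dict: "clock": time; "qpos": joint angles; "qd": joint speeds; "joint_efforts": joint torques, N m; "position": TCP position; "tool_rot": TCP orientation; "force": force on the tool from outside, world axes, zero at the start; "moment": the same for the moment, N m; "grip_width": finger opening in m.
Only numpy, scipy, OpenCV 4.12 (cv2) and the standard library are available. Lean on these libraries where they do the work, as an engineer would, in place of code of your own. Each camera call takes 0.05 s, during which the arm holds its last target.

## Working session

There is one attempt and no reset: what is moved stays moved. The work goes in short steps, Python scripts to look and compute and a tool call to move; the robot and the scene stay as the last step left them, time stands still between calls to the robot, and variables do not carry over. Pictures are saved under pics/ and viewed, and the job is handed in when it is done.

Besides the shell and the picture viewer there is one more tool, called after "Call:" by a JSON object that holds its "fn" and its "kwargs". send_rows: Moves the arm, as the interface text tells. Its arguments: {"type":"object","properties":{"series":{"type":"string"},"force":{"type":"number"}},"required":["series"]}

```bash
ls; mkdir -p pics; python3 - <<'E'
from workcell import monitor, cams, bot
import cv2
s=monitor.observe(); print(s)
for n in ["side","top","wrist"]:
    c=cams.get_calibration(n); print(n,c)
    im=cams.grab_frame(n); cv2.imwrite(f"pics/{n}0.png",im[:,:,::-1])
E
```

```text
pics
{'clock': 0.0, 'qpos': array([-1.3291875 ,  0.52203141, -0.03635547,  1.6000008 ,  0.02121748,
        1.02110288, -0.11278686]), 'qd': array([ 1.43574471e-05,  7.68902789e-04, -2.54935362e-05, -1.03211789e-03,
       -1.94142682e-03,  7.44375043e-04,  5.07114823e-05]), 'joint_efforts': array([ 1.59200052e-03, -9.27130938e+01,  1.98069692e+00, -3.69906807e+01,
        1.79628131e-02,  8.56874714e-03,  2.59094463e-05]), 'position': array([0.19165438, 0.59451577, 0.21651717]), 'tool_rot': array([-1.57087997e+00,  1.15378416e-03,  1.25902397e+00]), 'force': array([ 0.07485759, -0.25072112,  0.86910432]), 'moment': array([-0.00916746, -0.00090645, -0.02208164]), 'grip_width': 0.08531896948760119}
side {'mtx': array([[538.67942114,   0.        , 281.89111612],
       [  0.        , 538.67942114, 203.89956398],
       [  0.        ,   0.        ,   1.        ]]), 'origin': array([-0.03772095, -0.79625612,  0.75541625]), 'attitude': array([-2.11350832,  0.01223625, -0.66781908])}
top {'mtx': array([[455.5087087 ,   0.        , 286.42540028],
       [  0.        , 455.5087087 , 207.22456015],
       [  0.        ,   0.        ,   1.        ]]), 'origin': array([ 0.47807864, -0.00714228,  1.16971556]), 'attitude': array([-3.06479317e+00, -1.85442087e-03, -1.57464405e+00])}
wrist {'mtx': array([[330.32805383,   0.        , 278.56835007],
       [  0.        , 330.32805383, 206.23815992],
       [  0.        ,   0.        ,   1.        ]]), 'origin': array([0.11318667, 0.61973297, 0.37412742]), 'attitude': array([2.81425704e+00, 8.44776718e-04, 1.25986626e+00])}
```

View pics/side0.png

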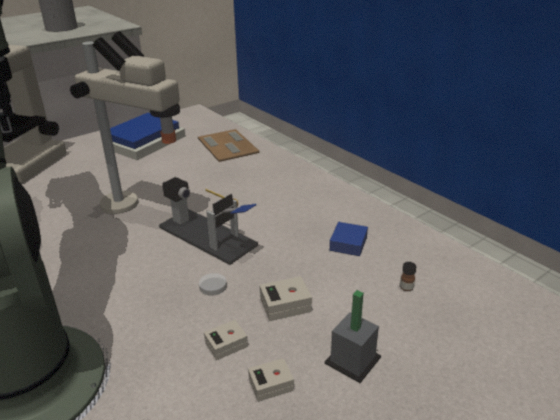

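View pics/top0.png

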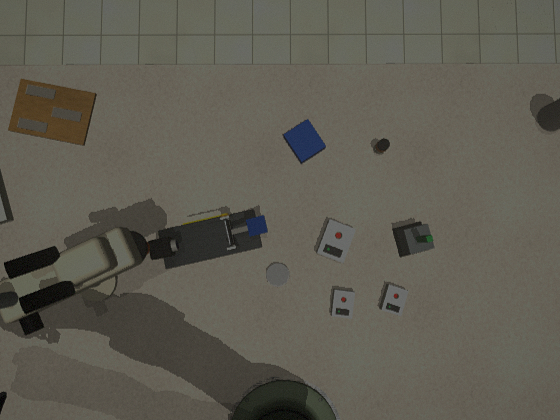

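View pics/wrist0.png

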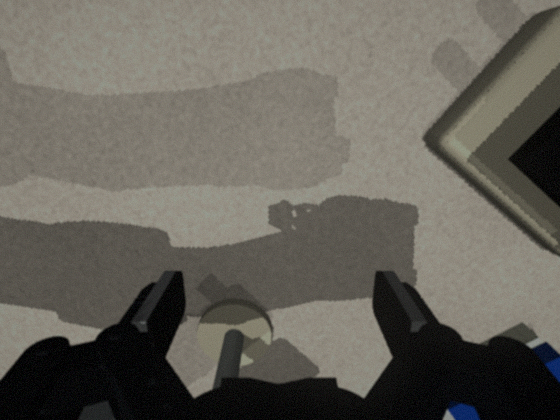

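```bash
cat > h.py <<'E'
import numpy as np, cv2
from scipy.spatial.transform import Rotation as Ro
def R(a): return Ro.from_euler('xyz',a).as_matrix()
def ray(c,u,v):
    d=R(c['attitude'])@np.linalg.solve(c['mtx'],[u,v,1.]); return np.array(c['origin']),d/np.linalg.norm(d)
def plane(c,u,v,z):
    o,d=ray(c,u,v); return o+d*(z-o[2])/d[2]
def proj(c,p):
    q=c['mtx']@(R(c['attitude']).T@(np.asarray(p)-c['origin'])); return q[:2]/q[2]
def tri(*rs):
    A=np.zeros((3,3));b=np.zeros(3)
    for o,d in rs:
        P=np.eye(3)-np.outer(d,d);A+=P;b+=P@o
    p=np.linalg.solve(A,b); return p,[np.linalg.norm((np.eye(3)-np.outer(d,d))@(p-o))for o,d in rs]
def crop(im,x0,y0,x1,y1,s,f):
    cv2.imwrite(f,cv2.resize(im[y0:y1,x0:x1],None,fx=s,fy=s,interpolation=cv2.INTER_CUBIC))
E
python3 - <<'E'
from h import *
a=cv2.imread('pics/top0.png');b=cv2.imread('pics/side0.png')
crop(a,140,190,280,290,5,'pics/c1.png')
crop(a,300,200,450,320,5,'pics/c2.png')
crop(b,150,80,270,270,3,'pics/c3.png')
crop(b,200,260,390,400,4,'pics/c4.png')
E
```

```text
(no output)
```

View pics/c1.png

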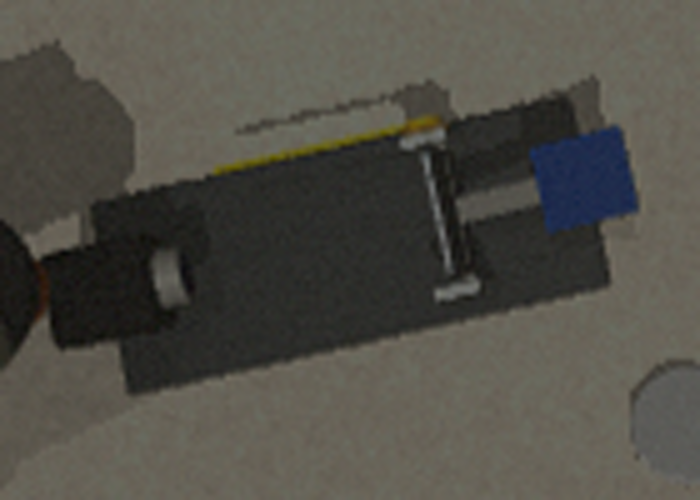

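View pics/c2.png

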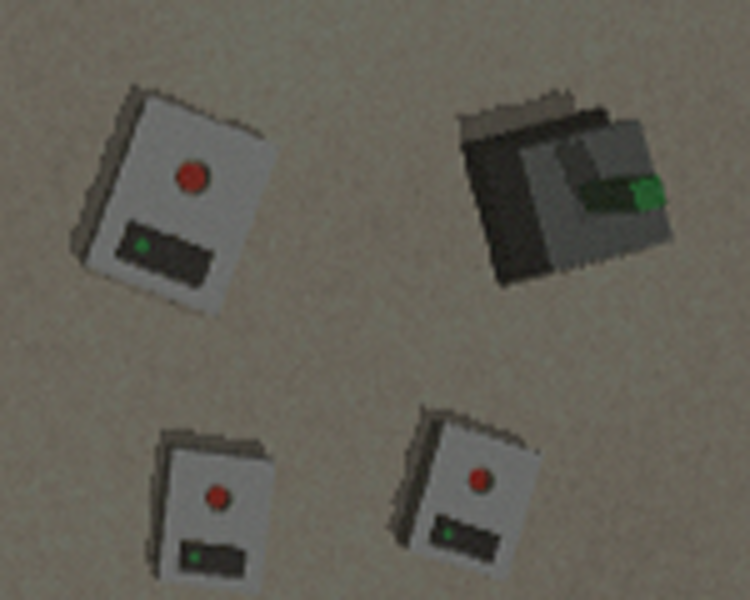

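View pics/c3.png

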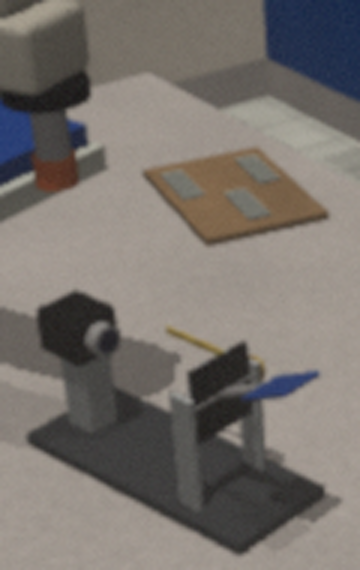

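View pics/c4.png

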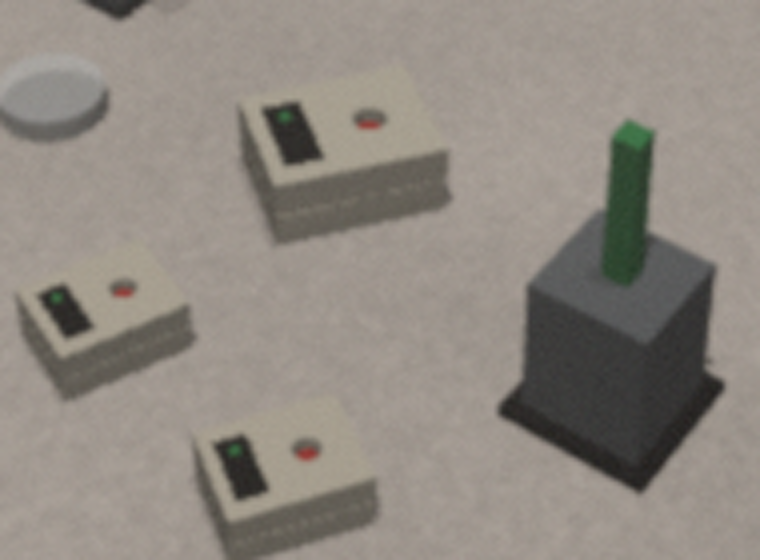

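```bash
cat > m.py <<'E'
from h import *
from workcell import cams
T=cams.get_calibration('top');S=cams.get_calibration('side')
a=cv2.imread('pics/top0.png');b=cv2.imread('pics/side0.png')
def comps(im,lo,hi,mn=8):
    h=cv2.cvtColor(im,cv2.COLOR_BGR2HSV);m=cv2.inRange(h,lo,hi)
    n,l,st,c=cv2.connectedComponentsWithStats(m)
    return m,[(c[i].round(1),st[i]) for i in range(1,n) if st[i][4]>=mn]
for nm,lo,hi in [('green',(45,90,30),(85,255,255)),('blue',(105,100,40),(130,255,255)),('red',(0,120,40),(8,255,255)),('yellow',(20,130,60),(34,255,255)),('orange',(0,120,40),(14,255,255))]:
    for n,im in(('top',a),('side',b)):
        print(nm,n,[(list(c),list(map(int,s))) for c,s in comps(im,lo,hi)[1]])
E
python3 m.py
```

```text
green top [([np.float64(429.0), np.float64(238.1)], [426, 235, 7, 7, 41]), ([np.float64(328.0), np.float64(248.5)], [327, 247, 3, 4, 8])]
green side [([np.float64(358.0), np.float64(293.9)], [354, 291, 9, 7, 37]), ([np.float64(354.9), np.float64(323.4)], [354, 321, 3, 6, 10])]
blue top [([np.float64(304.2), np.float64(140.1)], [284, 120, 42, 42, 955]), ([np.float64(256.1), np.float64(225.5)], [246, 216, 21, 21, 316])]
blue side [([np.float64(421.7), np.float64(92.5)], [234, 0, 326, 252, 56511]), ([np.float64(136.7), np.float64(130.1)], [110, 113, 51, 35, 1155]), ([np.float64(174.4), np.float64(122.4)], [173, 121, 4, 4, 13]), ([np.float64(242.6), np.float64(208.5)], [232, 205, 22, 8, 79]), ([np.float64(348.8), np.float64(235.4)], [331, 222, 36, 30, 697])]
red top [([np.float64(337.8), np.float64(235.1)], [335, 233, 6, 5, 25]), ([np.float64(395.2), np.float64(295.3)], [394, 294, 4, 4, 12]), ([np.float64(342.8), np.float64(299.0)], [341, 297, 4, 5, 12])]
red side [([np.float64(168.3), np.float64(137.8)], [162, 134, 13, 9, 63]), ([np.float64(276.5), np.float64(373.0)], [275, 372, 4, 3, 8])]
yellow top [([np.float64(205.6), np.float64(218.4)], [183, 213, 45, 12, 71])]
yellow side []
orange top [([np.float64(337.8), np.float64(235.1)], [335, 233, 6, 5, 25]), ([np.float64(148.2), np.float64(248.8)], [147, 246, 3, 8, 12]), ([np.float64(395.2), np.float64(295.3)], [394, 294, 4, 4, 12]), ([np.float64(342.8), np.float64(299.0)], [341, 297, 4, 5, 12])]
orange side [([np.float64(168.2), np.float64(137.6)], [162, 132, 13, 11, 108]), ([np.float64(407.3), np.float64(279.0)], [404, 278, 7, 3, 10]), ([np.float64(276.5), np.float64(373.0)], [275, 372, 4, 3, 8])]
```

```bash
cat > m2.py <<'E'
from h import *
from workcell import cams
T=cams.get_calibration('top');S=cams.get_calibration('side')
np.set_printoptions(precision=4,suppress=True)
print('stylus top(z.16)',plane(T,429,238.1,.16))
p=tri(ray(T,429,238.1),ray(S,358,293.9));print('tri',p)
print('btn',plane(T,337.8,235.1,.032))
f=lambda x,y,x0,y0,s=5:(x0+(x+.5)/s-.5,y0+(y+.5)/s-.5)
c=[plane(T,*f(x,y,140,190),.012) for x,y in((92,205),(570,95),(610,283),(130,392))]
c=np.array(c);print('plate',c,c.mean(0),[np.linalg.norm(c[i]-c[(i+1)%4]) for i in range(4)])
box=np.array([plane(T,*f(x,y,300,200),.04) for x,y in((147,92),(277,148),(217,315),(85,262))]);print('box',box,box.mean(0),[np.linalg.norm(box[i]-box[(i+1)%4]) for i in range(4)])
st=np.array([plane(T,*f(x,y,300,200),.08) for x,y in((522,148),(640,120),(673,240),(553,270))]);print('stand',st,st.mean(0),[np.linalg.norm(st[i]-st[(i+1)%4]) for i in range(4)])
d=c[0]-c[1]+c[3]-c[2];yaw=np.arctan2(d[1],d[0]);print('yaw stand',yaw)
d=c[2]-c[1]+c[3]-c[0];print('yaw from short',np.arctan2(d[1],d[0])+np.pi/2)
m=[plane(T,*f(x,y,140,190),.13) for x,y in((427,150),(465,275))];print('mirror top',m,np.linalg.norm(m[0]-m[1]))
m=np.mean(m,0)
pd=np.array([plane(T,*f(x,y,140,190),.13) for x,y in((530,148),(620,128),(638,212),(550,232))]);print('paddle',pd,pd.mean(0),[np.linalg.norm(pd[i]-pd[(i+1)%4]) for i in range(4)])
print('paddle tri',tri(ray(T,256.1,225.5),ray(S,242.6,208.5)))
# yellow ends
print('yellow', [plane(T,*f(x,y,140,190),.1) for x,y in((215,170),(440,120))])
E
python3 m2.py
```

```text
stylus top(z.16) [ 0.4861 -0.3246  0.16  ]
tri (array([ 0.4864, -0.3251,  0.159 ]), [np.float64(0.00038833931580538946), np.float64(0.0003883393158053375)])
btn [ 0.4954 -0.1374  0.032 ]
plate [[0.5089 0.3165 0.012 ]
 [0.564  0.074  0.012 ]
 [0.4684 0.0536 0.012 ]
 [0.4146 0.2957 0.012 ]] [0.4889 0.185  0.012 ] [np.float64(0.24865926999965612), np.float64(0.09770224208296975), np.float64(0.24798155135806452), np.float64(0.09658155106333317)]
box [[ 0.5378 -0.1152  0.04  ]
 [ 0.5097 -0.1794  0.04  ]
 [ 0.4276 -0.1485  0.04  ]
 [ 0.4538 -0.0836  0.04  ]] [ 0.4822 -0.1317  0.04  ] [np.float64(0.0700155548173746), np.float64(0.08775450320322546), np.float64(0.06996593918201599), np.float64(0.08965991123098832)]
stand [[ 0.5082 -0.2905  0.08  ]
 [ 0.5214 -0.3473  0.08  ]
 [ 0.4641 -0.3615  0.08  ]
 [ 0.45   -0.3039  0.08  ]] [ 0.4859 -0.3258  0.08  ] [np.float64(0.05835364213703145), np.float64(0.05901904843903049), np.float64(0.059289466417480965), np.float64(0.0596511905542768)]
yaw stand 1.791926573773168
yaw from short -1.3568665188895315
mirror top [array([0.5302, 0.131 , 0.13  ]), array([0.4733, 0.1134, 0.13  ])] 0.05964796361429037
paddle [[0.531  0.084  0.13  ]
 [0.54   0.0429 0.13  ]
 [0.5016 0.0347 0.13  ]
 [0.4926 0.0748 0.13  ]] [0.5163 0.0591 0.13  ] [np.float64(0.04208633622592904), np.float64(0.03925638690455577), np.float64(0.0410791105643843), np.float64(0.039433265581799826)]
paddle tri (array([0.5166, 0.0597, 0.1322]), [np.float64(0.0002446247618278911), np.float64(0.0002446247618278078)])
yellow [array([0.5227, 0.2345, 0.1   ]), array([0.5459, 0.129 , 0.1   ])]
```

```bash
python3 - <<'E'
from h import *
from workcell import cams
T=cams.get_calibration('top');S=cams.get_calibration('side')
yaw=1.788;Rs=Ro.from_euler('z',yaw).as_matrix();ax=np.array([.5018,.1266,.1])
for u,v in((168.2,136.8),(168.2,130),(168.2,143)):
  for lat in(-.008,0,.008):
    o,d=ray(S,u,v);o2=Rs.T@(o-ax);d2=Rs.T@d;t=(lat-o2[1])/d2[1];q=o2+t*d2;print(u,v,q,np.arctan2(q[2],q[0])/2)
# width check
o,d=ray(S,168,137);print()
# top orange glimpse
for zc in(.24,.25,.26,.27):print(Rs.T@(plane(T,148.2,248.8,zc)-ax))
for s in [(183,218.4)]:pass
E
```

```text
168.2 136.8 [ 0.17125951 -0.008       0.13646227] 0.33639813646659894
168.2 136.8 [0.16083411 0.         0.1421206 ] 0.3618532823183564
168.2 136.8 [0.15040871 0.008      0.14777894] 0.38828960993750494
168.2 130 [ 0.16790149 -0.008       0.15469947] 0.3722486515853875
168.2 130 [0.1575127  0.         0.16015896] 0.3968640707610728
168.2 130 [0.14712391 0.008      0.16561845] 0.42223301437981126
168.2 143 [ 0.17437382 -0.008       0.11954867] 0.30049406846181226
168.2 143 [0.16391446 0.         0.12539142] 0.32651005363845376
168.2 143 [0.1534551  0.008      0.13123417] 0.35375141163892787

[0.14972305 0.00368347 0.14      ]
[0.14676288 0.00420301 0.15      ]
[0.14380272 0.00472254 0.16      ]
[0.14084256 0.00524208 0.17      ]
```

```bash
python3 - <<'E'
from h import *
from workcell import cams
W=cams.get_calibration('wrist');S=cams.get_calibration('side')
print(plane(W,235,330,0),plane(S,120,203,0),proj(S,[.192,.595,.217]))
q=np.array([.467,.284,.242])
for th in(0,-.4,-.6,-.8):
    Rt=R([-1.57088,.00115,1.25902]);p=np.array([.1917,.5945,.2165]);D=Rt@Ro.from_rotvec([th,0,0]).as_matrix()@Rt.T
    c=dict(mtx=W['mtx'],origin=p+D@(W['origin']-p),attitude=Ro.from_matrix(D@R(W['attitude'])).as_euler('xyz'))
    print(th,c['origin'],proj(c,q))
E
python3 -c "
from h import *
a=cv2.imread('pics/top0.png');crop(a,415,222,445,252,18,'pics/c5.png')
a=cv2.imread('pics/side0.png');crop(a,0,0,230,230,3,'pics/c6.png')"
```

```text
[ 3.86403083e-01  4.68954741e-01 -5.55111512e-17] [0.3906143  0.47878814 0.        ] [ 10.63509202 135.7449916 ]
0 [0.11319457 0.61975847 0.37420554] [ 16.78149577 669.15057826]
-0.4 [0.06092236 0.63655129 0.32964162] [101.52415069 466.65669644]
-0.6 [0.04212413 0.64257402 0.30009472] [122.14365837 399.98708261]
-0.8 [0.02928631 0.64667176 0.26721517] [135.36905569 344.01405206]
```

View pics/c5.png

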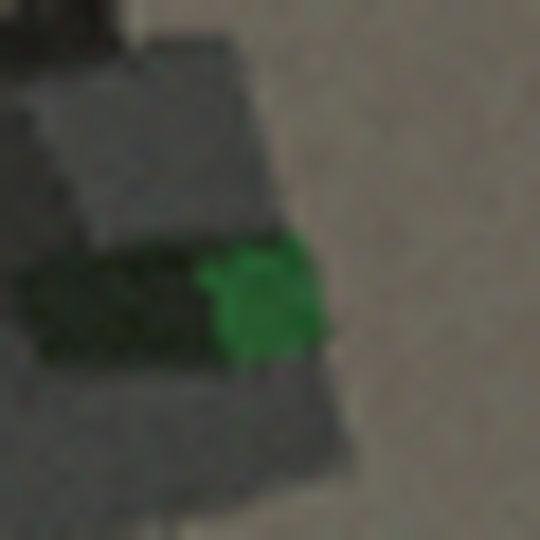

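View pics/c6.png

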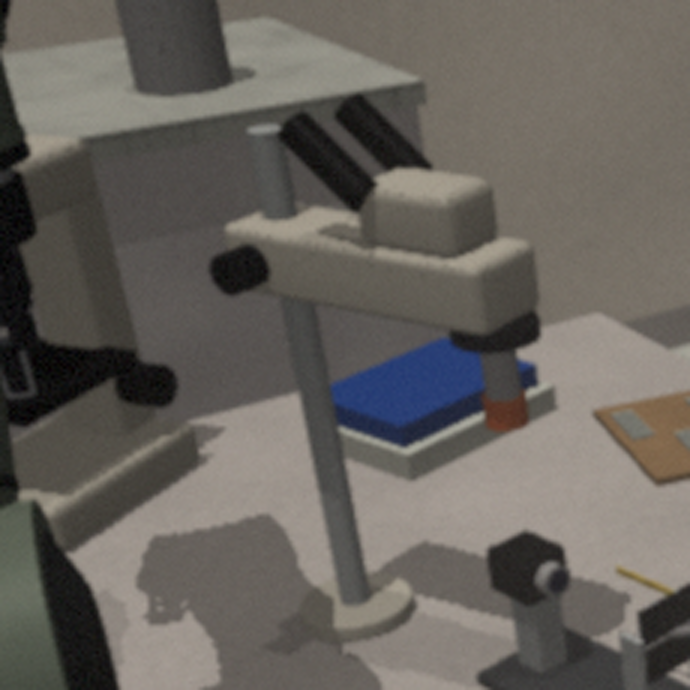

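```bash
python3 - <<'E'
from h import *
from workcell import cams
T=cams.get_calibration('top');S=cams.get_calibration('side')
ax=np.array([.5018,.1266,.1]);Rs=Ro.from_euler('z',1.788).as_matrix()
post=(plane(S,120,203,0)); post=ax*[1,1,0]+Rs@(np.array([1,0,0])*((post-ax)@Rs[:,0]))
print('post',post)
for z in np.arange(.3,.65,.03): print(round(z,2),proj(S,[*post[:2],z]),proj(T,[*post[:2],z]))
for nm,u,v in(('pivot',96,43),('eye1top',97,40),('eye2top',118,34),('headtop',150,57)):
  for lat in(-.04,0,.04):
    o,d=ray(S,u,v);o2=Rs.T@(o-ax);d2=Rs.T@d;t=(lat-o2[1])/d2[1];print(nm,lat,o2+t*d2+[0,0,.1])
E
```

```text
post [0.4225233  0.48582998 0.        ]
0.3 [110.75320687  94.63289627] [ 25.13487836 272.73140281]
0.33 [108.60860603  82.94299613] [ 15.77068953 273.82640891]
0.36 [106.41339562  70.97723071] [  5.70801147 275.00309319]
0.39 [104.16576277  58.72571839] [ -5.13433554 276.27094845]
0.42 [101.86380699  46.17809983] [-16.85061804 277.64099779]
0.45 [99.5055348  33.32350888] [-29.55093725 279.12611595]
0.48 [97.08885396 20.15054109] [-43.36469964 280.74143515]
0.51 [94.6115673   6.64722002] [-58.44504215 282.50486253]
0.54 [92.07136606 -7.19903908] [-74.9745332  284.43774681]
0.57 [ 89.46582269 -21.40146841] [-93.17260006 286.56574684]
0.6 [ 86.79238313 -35.97398981] [-113.30532517  288.9199771 ]
0.63 [ 84.04835844 -50.93126022] [-135.69854217  291.5385391 ]
pivot -0.04 [ 0.45520139 -0.04        0.40574916]
pivot 0 [0.39042012 0.         0.42401522]
pivot 0.04 [0.32563885 0.04       0.44228129]
eye1top -0.04 [ 0.44811486 -0.04        0.41430883]
eye1top 0 [3.83703776e-01 1.11022302e-16 4.32127750e-01]
eye1top 0.04 [0.3192927  0.04       0.44994667]
eye2top -0.04 [ 0.35320281 -0.04        0.44275237]
eye2top 0 [0.29374978 0.         0.45908544]
eye2top 0.04 [0.23429676 0.04       0.47541851]
headtop -0.04 [ 0.24141141 -0.04        0.40660234]
headtop 0 [0.1877982  0.         0.42482384]
headtop 0.04 [0.13418498 0.04       0.44304533]
```

Call:
{"fn": "send_rows", "kwargs": {"series": "0 0 0 0 -40 0 1; 0 0 0 0 -80 0 1; 0 0 0 0 -120 0 1; 0 0 0 0 -160 0 1; 0 0 0 0 -200 0 1; 0 0 0 0 -240 0 1; 0 0 0 0 -280 0 1; 0 0 0 0 -320 0 1; 0 0 0 0 -360 0 1; 0 0 0 0 -385 0 1; 0 0 0 0 -385 0 1"}}

```text
clock: 1.07
position: [0.192, 0.5961, 0.6068]
tool_rot: [-1.57, -0.009, 1.259]
force: [0.3, 0.4, -0.1]
grip_width: 0.0854
```

```bash
python3 -c "
from math import *
o=[]
for k in range(1,21):
    D=.07*k; r=626-min(k,10)*4.6
    o.append(f'0 {D:.2f} 0 {r*cos(D)-626:.0f} 0 {-r*sin(D):.0f} 1')
print('; '.join(o))"
```

```text
0 0.07 0 -6 0 -43 1; 0 0.14 0 -15 0 -86 1; 0 0.21 0 -27 0 -128 1; 0 0.28 0 -42 0 -168 1; 0 0.35 0 -60 0 -207 1; 0 0.42 0 -80 0 -244 1; 0 0.49 0 -102 0 -279 1; 0 0.56 0 -127 0 -313 1; 0 0.63 0 -154 0 -344 1; 0 0.70 0 -182 0 -374 1; 0 0.77 0 -210 0 -404 1; 0 0.84 0 -239 0 -432 1; 0 0.91 0 -270 0 -458 1; 0 0.98 0 -303 0 -482 1; 0 1.05 0 -337 0 -503 1; 0 1.12 0 -373 0 -522 1; 0 1.19 0 -410 0 -538 1; 0 1.26 0 -449 0 -552 1; 0 1.33 0 -488 0 -563 1; 0 1.40 0 -527 0 -572 1
```

Call:
{"fn": "send_rows", "kwargs": {"series": "0 0.07 0 -6 0 -42 1; 0 0.14 0 -15 0 -85 1; 0 0.21 0 -27 0 -126 1; 0 0.28 0 -42 0 -168 1; 0 0.35 0 -60 0 -207 1; 0 0.42 0 -80 0 -244 1; 0 0.49 0 -102 0 -279 1; 0 0.56 0 -127 0 -313 1; 0 0.63 0 -154 0 -344 1; 0 0.70 0 -182 0 -374 1; 0 0.77 0 -210 0 -404 1; 0 0.84 0 -239 0 -432 1; 0 0.91 0 -270 0 -458 1; 0 0.98 0 -303 0 -482 1; 0 1.05 0 -337 0 -503 1; 0 1.12 0 -373 0 -522 1; 0 1.19 0 -410 0 -538 1; 0 1.26 0 -449 0 -552 1; 0 1.33 0 -488 0 -563 1; 0 1.40 0 -527 0 -572 1"}}

```text
clock: 2.73
position: [0.5742, -0.0842, 0.6015]
tool_rot: [-1.571, 0.001, -0.145]
force: [1.1, -0.1, 0.3]
grip_width: 0.0856
```

```bash
cat >> h.py <<'E'
def tgt(yaw,tilt=0,tz=0):  # tool down, yaw, then tilt about tool x
    return R([-np.pi/2,0,yaw])@Ro.from_rotvec([tilt,0,0]).as_matrix()
def row(s,p,M):
    R0=R(s['tool_rot']); return np.round(Ro.from_matrix(R0.T@M).as_rotvec(),3),np.round(1000*R0.T@(np.asarray(p)-s['position']),1)
def wcam(W,s,p,M):
    R0=R(s['tool_rot']);D=M@R0.T
    return dict(mtx=W['mtx'],origin=np.asarray(p)+D@(W['origin']-s['position']),attitude=Ro.from_matrix(D@R(W['attitude'])).as_euler('xyz'))
E
python3 - <<'E'
from h import *
from workcell import cams,monitor
s=monitor.observe();W=cams.get_calibration('wrist')
for p,yaw,t in(((.5,-.15,.3),.24,.6),((.5,-.15,.35),.24,.6),((.5,-.12,.35),.24,.75),((.45,-.2,.4),.1,.6)):
    M=tgt(yaw,t);c=wcam(W,s,p,M);print(p,row(s,p,M),c['origin'],[proj(c,q).round() for q in([.467,.284,.242],[.5166,.0597,.132],[.486,-.325,.16])])
E
```

```text
(0.5, -0.15, 0.3) (array([ 0.592, -0.373,  0.114]), array([-63.6, 301.5, -75.8])) [ 0.5051579  -0.17038683  0.47648492] [array([ 346., -146.]), array([334., 105.]), array([209., 487.])]
(0.5, -0.15, 0.35) (array([ 0.592, -0.373,  0.114]), array([-63.7, 251.5, -75.8])) [ 0.5051579  -0.17038683  0.52648492] [array([338., -92.]), array([328., 127.]), array([220., 458.])]
(0.5, -0.12, 0.35) (array([ 0.74 , -0.367,  0.143]), array([-68. , 251.5, -46.1])) [ 0.51137084 -0.16577513  0.52136072] [array([326., -15.]), array([322., 178.]), array([201., 556.])]
(0.45, -0.2, 0.4) (array([ 0.597, -0.238,  0.072]), array([-106. ,  201.6, -132.5])) [ 0.45226259 -0.22090711  0.57648492] [array([325., -77.]), array([339., 112.]), array([299., 397.])]
```

```bash
python3 - <<'E'
from h import *
from workcell import cams,monitor
s=monitor.observe();W=cams.get_calibration('wrist')
for p,yaw,t in(((.5,-.15,.42),.24,.95),((.5,-.12,.35),.24,.95)):
    M=tgt(yaw,t);c=wcam(W,s,p,M);print(p,row(s,p,M),c['origin'],[proj(c,q).round() for q in([.467,.284,.242],[.5166,.0597,.132],[.486,-.325,.16])])
E
```

```text
(0.5, -0.15, 0.42) (array([ 0.938, -0.356,  0.182]), array([-63.8, 181.5, -75.8])) [ 0.51923973 -0.22793024  0.57857447] [array([319.,  81.]), array([320., 227.]), array([215., 565.])]
(0.5, -0.12, 0.35) (array([ 0.938, -0.356,  0.182]), array([-68. , 251.5, -46.1])) [ 0.51923973 -0.19793024  0.50857447] [array([321.,  50.]), array([321., 218.]), array([182., 662.])]
```

Call:
{"fn": "send_rows", "kwargs": {"series": "0.117 -0.045 0.023 -8 23 -10 1; 0.234 -0.089 0.046 -16 46 -19 1; 0.352 -0.134 0.068 -24 68 -28 1; 0.469 -0.178 0.091 -32 90 -38 1; 0.586 -0.223 0.114 -40 113 -47 1; 0.704 -0.267 0.137 -48 136 -57 1; 0.821 -0.312 0.159 -56 159 -66 1; 0.938 -0.356 0.182 -64 181 -76 1; 0.938 -0.356 0.182 -64 181 -76 1; 0.938 -0.356 0.182 -64 181 -76 1; 0.938 -0.356 0.182 -64 181 -76 1"}}

```text
clock: 3.65
position: [0.4998, -0.1498, 0.4194]
tool_rot: [-0.617, 0.001, 0.242]
force: [0.4, -0.4, 0.0]
grip_width: 0.0859
```

```bash
cat > w.py <<'E'
import sys,pickle
from h import *
from workcell import cams,monitor
def shot(tag):
    s=monitor.observe();W=cams.get_calibration('wrist');im=cams.grab_frame('wrist')[:,:,::-1].copy()
    cv2.imwrite(f'pics/{tag}.png',im);pickle.dump((s,W),open(f'pics/{tag}.pkl','wb'));return s,W,im
E
python3 -c "
from w import *
s,W,im=shot('w1');print(s['clock'],s['position'],s['tool_rot'],s['qpos'])"
```

```text
3.65 [ 0.49980057 -0.14984376  0.41938366] [-0.61674552  0.00101951  0.24163019] [ 0.5971242   0.61446901 -0.07372365  1.28232639 -0.63485263  1.92950529
  0.75079158]
```

View pics/w1.png

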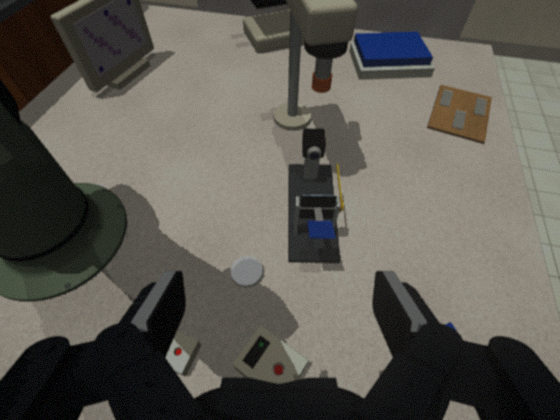

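```bash
python3 - <<'E'
from h import *
import pickle
from workcell import cams
s,W=pickle.load(open('pics/w1.pkl','rb'));S=cams.get_calibration('side');T=cams.get_calibration('top')
im=cv2.imread('pics/w1.png');crop(im,270,50,370,270,2.7,'pics/w1c.png')
h=cv2.cvtColor(im,cv2.COLOR_BGR2HSV)
def cc(lo,hi,mn=10):
    n,l,st,c=cv2.connectedComponentsWithStats(cv2.inRange(h,lo,hi));return [(c[i],st[i]) for i in range(1,n) if st[i][4]>mn]
o=cc((0,110,50),(12,255,255));print('or',o)
b=cc((105,110,40),(130,255,255));print('bl',b)
ax=np.array([.5018,.1266,.1]);Rs=Ro.from_euler('z',1.788).as_matrix()
cap=min(o,key=lambda t:t[0][1])[0];print(cap)
for v in(0,):
    p,e=tri(ray(W,*cap),ray(S,168.2,136.8));print('cap',p,e,Rs.T@(p-ax))
pad=[t for t in b if 300<t[0][0]<340 and 215<t[0][1]<245]
for t in pad:
    p,e=tri(ray(W,*t[0]),ray(T,256.1,225.5),ray(S,242.6,208.5));print('pad',p,e,Rs.T@(p-ax))
    p,e=tri(ray(W,*t[0]),ray(T,256.1,225.5));print('pad',p,e,Rs.T@(p-ax))
E
```

```text
or [(array([321.0893617 ,  83.61276596]), array([312,  73,  20,  19, 235], dtype=int32)), (array([177.88888889, 351.22222222]), array([175, 348,   7,   7,  36], dtype=int32)), (array([278.14666667, 369.22666667]), array([274, 364,   9,  11,  75], dtype=int32))]
bl [(array([392.30046729,  48.2135514 ]), array([ 355,   31,   77,   35, 2140], dtype=int32)), (array([320.78632479, 229.31410256]), array([307, 220,  29,  19, 468], dtype=int32)), (array([450.07142857, 325.67857143]), array([446, 323,   9,   7,  28], dtype=int32))]
[321.0893617   83.61276596]
cap [0.46818586 0.28424092 0.24024134] [np.float64(0.0015123491169508065), np.float64(0.0015123491169507929)] [ 0.16118082 -0.00114725  0.14024134]
pad [0.51691543 0.05944299 0.13161914] [np.float64(0.0009929875934176927), np.float64(0.0006396846984392254), np.float64(0.0005728802461680022)] [-0.06883645 -0.00028795  0.03161914]
pad [0.51694064 0.06008404 0.1288978 ] [np.float64(0.0003933322989686765), np.float64(0.0003933322989688967)] [-0.0682159  -0.00045072  0.0288978 ]
```

View pics/w1c.png

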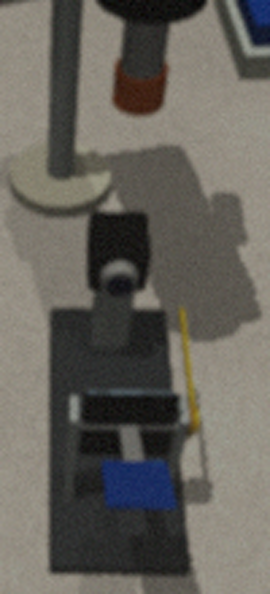

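```bash
python3 - <<'E'
from h import *
from workcell import cams,monitor
s=monitor.observe()
print(row(s,[.4862,-.3251,.24],tgt(.235)))
E
```

```text
(array([-0.951,  0.007, -0.003]), array([ -55.7,  -31.5, -244. ]))
```

Call:
{"fn": "send_rows", "kwargs": {"series": "-0.12 0 0 -7 -4 -30 1; -0.24 0 0 -14 -8 -61 1; -0.36 0 0 -21 -12 -92 1; -0.48 0 0 -28 -16 -122 1; -0.59 0 0 -35 -20 -152 1; -0.71 0 0 -42 -24 -183 1; -0.83 0 0 -49 -28 -214 1; -0.951 0.007 -0.003 -56 -31.5 -244 1; -0.951 0.007 -0.003 -56 -31.5 -244 1; -0.951 0.007 -0.003 -56 -31.5 -244 1"}}

```text
clock: 4.53
position: [0.4868, -0.3226, 0.2422]
tool_rot: [-1.569, 0.0, 0.238]
force: [-0.1, 0.0, 1.1]
grip_width: 0.0852
```

```bash
python3 -c "
from w import *
s,W,im=shot('w2');print(s['clock'],s['position'],s['tool_rot'],s['qpos'])
print(proj(W,[.4862,-.3251,.16]),row(s,[.4862,-.3251,.115],tgt(.235)))
h=cv2.cvtColor(im,cv2.COLOR_BGR2HSV);m=cv2.inRange(h,(45,90,30),(85,255,255))
c,_=cv2.findContours(m,0,2)
for k in c:
  if cv2.contourArea(k)>50: print(cv2.minAreaRect(k),k.shape)
"
```

```text
4.5333 [ 0.48684949 -0.32263221  0.24215748] [-1.56892442e+00  1.29459035e-05  2.38480449e-01] [ 0.41249522  0.43277141  0.10053969  1.68670502 -0.05084603  1.02589008
  0.76872696]
[276.67982753 210.42203334] (array([-0.002,  0.003, -0.   ]), array([ -1.2, 127.2,  -2.5]))
((276.0, 198.0), (40.0, 16.0), 90.0) (55, 1, 2)
```

View pics/w2.png

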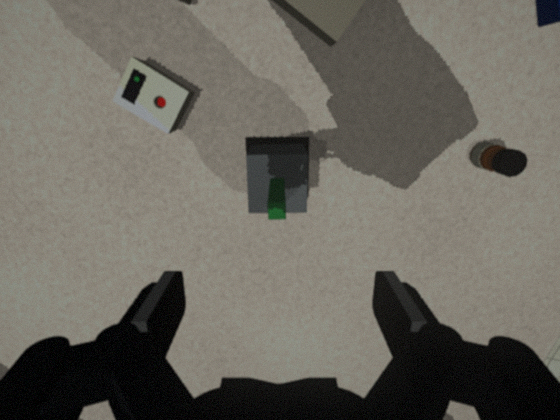

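Call:
{"fn": "send_rows", "kwargs": {"series": "0 0 0 0 30 0 1; 0 0 0 0 60 0 1; 0 0 0 0 90 0 1; 0 0 0 0 110 0 1; 0 0 0 0 125 0 1; 0 0 0 0 125 0 1; 0 0 0 0 125 0 1; 0 0 0 0 125 0 0; 0 0 0 0 125 0 0; 0 0 0 0 125 0 0; 0 0 0 0 125 0 0; 0 0 0 0 125 0 0; 0 0 0 0 125 0 0; 0 0 0 0 125 0 0; 0 0 0 0 125 0 0; 0 0 0 0 125 0 0", "force": 50}}

```text
clock: 5.92
position: [0.4871, -0.3248, 0.1162]
tool_rot: [-1.572, -0.001, 0.237]
force: [0.7, -0.5, 6.4]
grip_width: 0.013
```

```bash
python3 -c "
from w import *
s,W,im=shot('w3');print(s['clock'],s['position'],s['tool_rot'],s['grip_width'],s['force'])"
```

```text
5.9167 [ 0.4870922  -0.3248001   0.11624061] [-1.57227017e+00 -9.31218247e-04  2.36748070e-01] 0.01302032330499048 [ 0.65573967 -0.51640864  6.38707996]
```

View pics/w3.png

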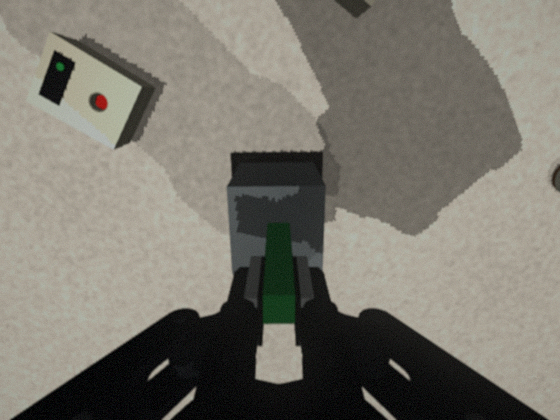

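Call:
{"fn": "send_rows", "kwargs": {"series": "0 0 0 0 -10 0 0; 0 0 0 0 -25 0 0; 0 0 0 0 -40 0 0; 0 0 0 0 -60 0 0; 0 0 0 0 -80 0 0; 0 0 0 0 -100 0 0; 0 0 0 0 -110 0 0; 0 0 0 0 -110 0 0; 0 0 0 0 -110 0 0; 0 0 0 0 -110 0 0"}}

```text
clock: 6.8
position: [0.4863, -0.3243, 0.2249]
tool_rot: [-1.571, 0.001, 0.237]
force: [0.4, 1.1, -1.6]
grip_width: 0.0132
```

```bash
python3 -c "
from w import *
s=monitor.observe();print(s['clock'],s['position'],s['tool_rot'],s['grip_width'],s['force'])
b=cams.grab_frame('side')[:,:,::-1];cv2.imwrite('pics/s4.png',b);crop(b,250,150,450,390,3,'pics/s4c.png')
S=cams.get_calibration('side')
p=s['position']; Rt=R(s['tool_rot']);hc=np.array([.4862,-.3251,.12])
print([proj(S,p+Rt[:,1]*d) for d in(-.044,.036,.106)])
"
```

```text
6.8 [ 0.4863485  -0.32425157  0.22493023] [-1.57088563e+00  6.14631552e-04  2.36866604e-01] 0.013171063569826303 [ 0.37307648  1.13616739 -1.62372432]
[array([361.59628672, 239.74156353]), array([358.46674241, 279.6857547 ]), array([355.95796521, 311.70673477])]
```

View pics/s4c.png

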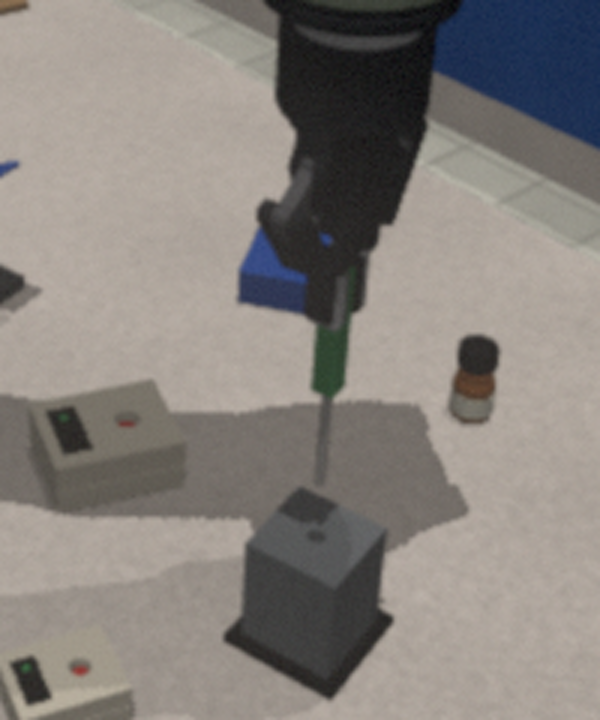

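```bash
python3 -c "
from w import *
s=monitor.observe()
print(row(s,[.4958,-.1372,.195],tgt(.235)))"
```

```text
(array([-0.   ,  0.002, -0.001]), array([ 53.2,  29.7, 179.6]))
```

Call:
{"fn": "send_rows", "kwargs": {"series": "0 0 0 10 0 35 0; 0 0 0 20 0 70 0; 0 0 0 32 5 107 0; 0 0 0 43 15 145 0; 0 0 0 53.3 30 180.4 0; 0 0 0 53.3 30 180.4 0; 0 0 0 53.3 30 180.4 0; 0 0 0 53.3 30 180.4 0; 0 0 0 53.3 30 180.4 0"}}

```text
clock: 7.6
position: [0.4961, -0.1379, 0.1956]
tool_rot: [-1.572, -0.0, 0.235]
force: [0.6, -0.3, 0.0]
grip_width: 0.0132
```

```bash
python3 -c "
from w import *
s,W,im=shot('w5');print(s['clock'],s['position'],s['tool_rot'],s['grip_width'],s['force'])
crop(im,180,100,380,300,3,'pics/w5c.png')
b=cams.grab_frame('side')[:,:,::-1];cv2.imwrite('pics/s5.png',b);crop(b,230,180,350,330,4,'pics/s5c.png')
a=cams.grab_frame('top')[:,:,::-1];cv2.imwrite('pics/t5.png',a)
S=cams.get_calibration('side')
print(proj(S,s['position']+.106*R(s['tool_rot'])[:,1]),proj(W,s['position']+.106*R(s['tool_rot'])[:,1]),proj(W,[.4958,-.1372,.032]),proj(S,[.4958,-.1372,.032]),proj(S,[.4958,-.1372,.04]))
"
```

```text
7.6 [ 0.49612711 -0.13789719  0.19561129] [-1.57218616e+00 -3.37798484e-05  2.35254683e-01] 0.013184453955437879 [ 5.74498193e-01 -3.34637357e-01  3.15797765e-04]
[291.82530707 270.54228058] [278.23346061 198.24314938] [278.0924213  180.12721196] [291.50338524 292.77757624] [291.49150119 289.7442864 ]
```

View pics/s5c.png

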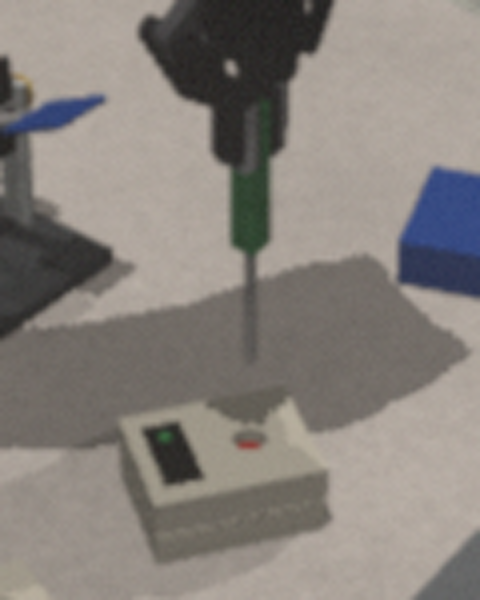

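View pics/w5c.png

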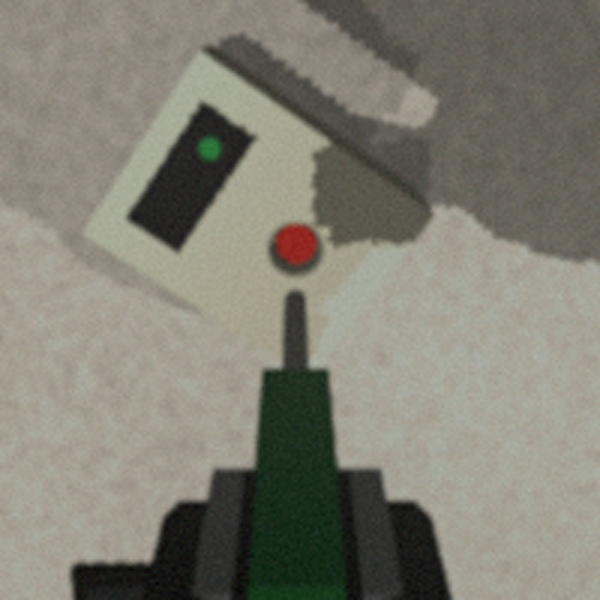

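Call:
{"fn": "send_rows", "kwargs": {"series": "0 0 0 0 25 -0.5 0; 0 0 0 0 45 -0.5 0; 0 0 0 0 54 -0.5 0; 0 0 0 0 58 -0.5 0; 0 0 0 0 60 -0.5 0; 0 0 0 0 61 -0.5 0; 0 0 0 0 61 -0.5 0; 0 0 0 0 61 -0.5 0"}}

```text
clock: 8.42
position: [0.4968, -0.1374, 0.1355]
tool_rot: [-1.572, -0.001, 0.237]
force: [-1.2, 0.8, 1.6]
grip_width: 0.013
```

```bash
python3 -c "
from w import *
s=monitor.observe();print(s['clock'],s['position'],s['grip_width'],s['force'],s['qd'].max())"
```

```text
8.4167 [ 0.49677537 -0.13742752  0.13547086] 0.012996463099399412 [-1.18964598  0.82456028  1.59531274] 0.0011820302139547286
```

Call:
{"fn": "send_rows", "kwargs": {"series": "0 0 0 0 1 0 0; 0 0 0 0 2 0 0; 0 0 0 0 3 0 0; 0 0 0 0 3.5 0 0; 0 0 0 0 3.5 0 0; 0 0 0 0 3.5 0 0"}}

```text
clock: 8.92
position: [0.4971, -0.1375, 0.132]
tool_rot: [-1.573, -0.002, 0.237]
force: [-2.1, -1.4, 15.5]
grip_width: 0.0133
```

Call:
{"fn": "send_rows", "kwargs": {"series": "0 0 0 0 1 0 0; 0 0 0 0 2 0 0; 0 0 0 0 2 0 0; 0 0 0 0 2 0 0"}}

```text
clock: 9.25
position: [0.4978, -0.1377, 0.1311]
tool_rot: [-1.573, -0.004, 0.236]
force: [-5.9, -0.3, 36.3]
grip_width: 0.0127
```

```bash
python3 -c "
from w import *
s,W,im=shot('w6');print(s['clock'],s['position'],s['force'])
crop(im,180,100,380,300,3,'pics/w6c.png')
b=cams.grab_frame('side')[:,:,::-1];cv2.imwrite('pics/s6.png',b);crop(b,230,180,350,330,4,'pics/s6c.png')
"
```

```text
9.25 [ 0.49778766 -0.13774212  0.1311394 ] [-5.85553181 -0.32231878 36.26822428]
```

View pics/w6c.png

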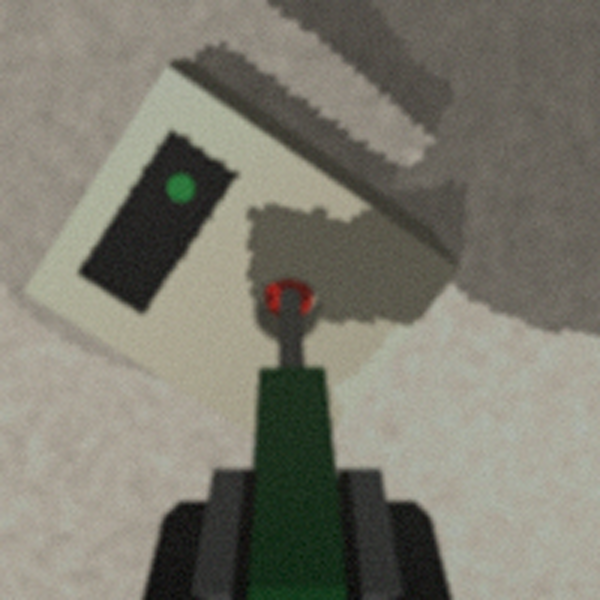

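View pics/s6c.png

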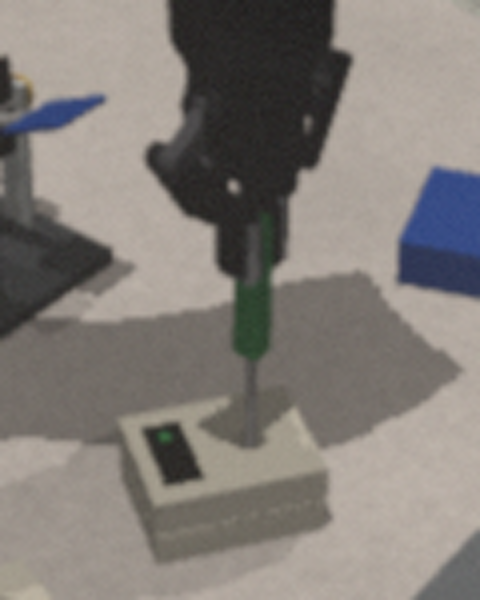

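```bash
python3 -c "
from w import *
s=monitor.observe()
print(row(s,[.4958,-.1372,.285],tgt(.217)),row(s,[.5177,.0543,.285],tgt(.217)))"
```

```text
(array([0.002, 0.019, 0.004]), array([  -1.3, -153.9,    0.6])) (array([0.002, 0.019, 0.004]), array([  64.9, -154.1,  181.6]))
```

Call:
{"fn": "send_rows", "kwargs": {"series": "0 0 0 0 -15 0 0; 0 0 0 0 -40 0 0; 0 0 0 0 -75 0 0; 0 0 0 0 -115 0 0; 0 0.018 0 0 -140 0 0; 0 0.018 0 10 -150 30 0; 0 0.018 0 22 -155 65 0; 0 0.018 0 35 -156 100 0; 0 0.018 0 48 -156 135 0; 0 0.018 0 58 -156 165 0; 0 0.018 0 66 -156 182.5 0; 0 0.018 0 66 -156 182.5 0; 0 0.018 0 66 -156 182.5 0; 0 0.018 0 66 -156 182.5 0"}}

```text
clock: 10.52
position: [0.5176, 0.055, 0.285]
tool_rot: [-1.572, -0.0, 0.218]
force: [-0.1, -0.3, -1.2]
grip_width: 0.0131
```

```bash
python3 -c "
from w import *
s,W,im=shot('w7');print(s['clock'],s['position'],s['tool_rot'],s['grip_width'],s['force'])
b=cams.grab_frame('side')[:,:,::-1];cv2.imwrite('pics/s7.png',b);crop(b,150,80,290,260,4,'pics/s7c.png')
S=cams.get_calibration('side');t=s['position']+.105*R(s['tool_rot'])[:,1]
print(t,proj(S,t),proj(W,t),proj(S,[.5169,.0595,.132]),proj(W,[.5169,.0595,.132]))
"
```

```text
10.5167 [0.51764822 0.05496674 0.28500322] [-1.57220557e+00 -3.21783746e-04  2.18168068e-01] 0.013140147001161501 [-0.14210714 -0.26871198 -1.15393702]
[0.51771324 0.05482959 0.18000333] [243.08221492 190.42855391] [278.23059219 198.58609214] [242.64819666 208.59240782] [278.4609994  178.96982948]
```

View pics/s7c.png

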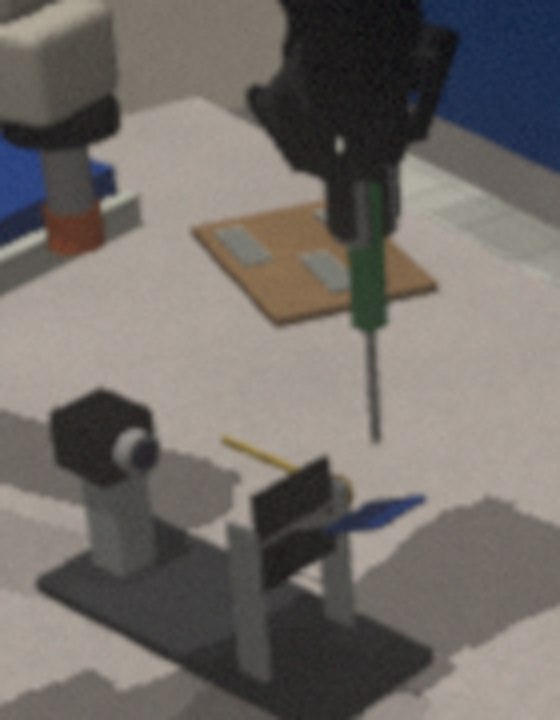

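View pics/w7.png

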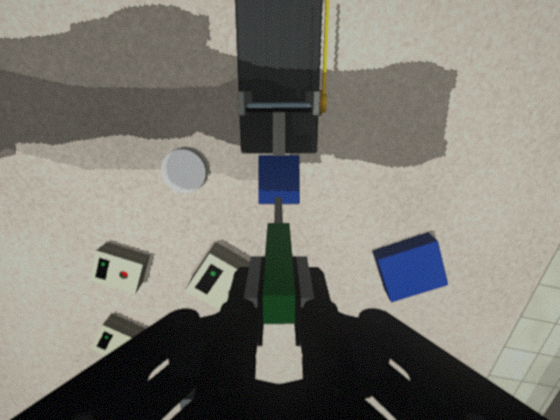

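Call:
{"fn": "send_rows", "kwargs": {"series": "0 0 0 0 15 0 0; 0 0 0 0 30 0 0; 0 0 0 0 40 0 0; 0 0 0 0 48 0 0; 0 0 0 0 54 0 0; 0 0 0 0 60 0 0; 0 0 0 0 65 0 0; 0 0 0 0 70 0 0; 0 0 0 0 70 0 0; 0 0 0 0 70 0 0; 0 0 0 0 70 0 0"}}

```text
clock: 11.53
position: [0.5178, 0.0558, 0.2153]
tool_rot: [-1.572, -0.001, 0.219]
force: [-1.2, -0.8, 0.6]
grip_width: 0.013
```

```bash
cat > look.py <<'E'
from w import *
tag=sys.argv[1]
s,W,im=shot('w'+tag);print(s['clock'],s['position'],s['tool_rot'],s['grip_width'],s['force'])
b=cams.grab_frame('side')[:,:,::-1].copy();cv2.imwrite(f'pics/s{tag}.png',b);crop(b,150,80,290,260,4,f'pics/s{tag}c.png')
a=cams.grab_frame('top')[:,:,::-1].copy();cv2.imwrite(f'pics/t{tag}.png',a);crop(a,140,190,280,290,5,f'pics/t{tag}c.png')
t=s['position']+.105*R(s['tool_rot'])[:,1]
S=cams.get_calibration('side');T=cams.get_calibration('top')
ax=np.array([.5018,.1266,.1]);Rs=Ro.from_euler('z',1.788).as_matrix();q=Rs.T@(t-ax);print('tip stand',q,'tilt est',.44-np.arctan2(q[2],-q[0]))
# expected pointer ends for tilts
for th in (0,.3,.33,.36,.39):
    L=[ax+Rs@np.array([r*np.cos(2*th),-.044,r*np.sin(2*th)]) for r in(0,.1)]
    print(th,*[np.r_[proj(c,L[0]),proj(c,L[1])].round(1) for c in(S,T,W)])
E
python3 look.py 8
```

```text
11.5333 [0.51776847 0.05582407 0.21531694] [-1.57169643e+00 -5.90281607e-04  2.18824101e-01] 0.013033724379745495 [-1.17565858 -0.76181945  0.58673067]
tip stand [-0.07264859 -0.00040321  0.010317  ] tilt est 0.2989308575871047
0 [234.6 203.1 205.2 190.2] [224.6 214.1 182.9 223.4] [333.5 107.2 341.6 -43.1]
0.3 [234.6 203.1 208.2 171.9] [224.6 214.1 184.9 220.6] [333.5 107.2 358.2 -45.6]
0.33 [234.6 203.1 209.1 170.6] [224.6 214.1 186.  220.2] [333.5 107.2 359.8 -41.4]
0.36 [234.6 203.1 210.1 169.3] [224.6 214.1 187.2 219.7] [333.5 107.2 361.2 -36.2]
0.39 [234.6 203.1 211.1 168.1] [224.6 214.1 188.6 219.2] [333.5 107.2 362.6 -30. ]
```

View pics/s8c.png

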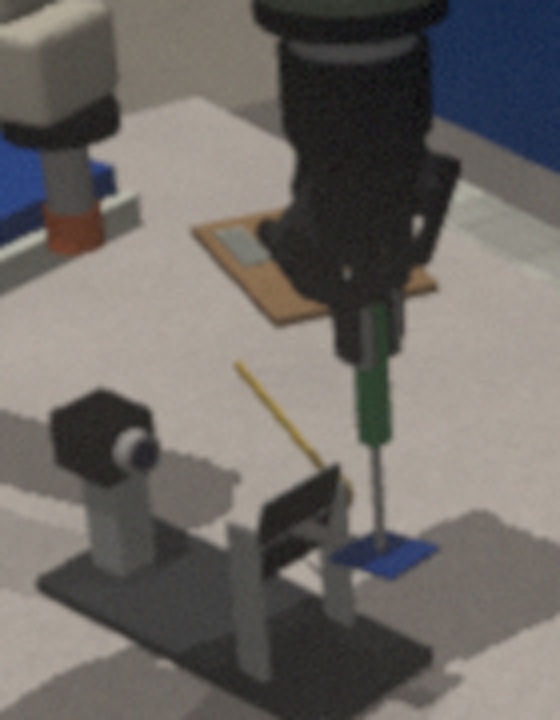

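View pics/w8.png

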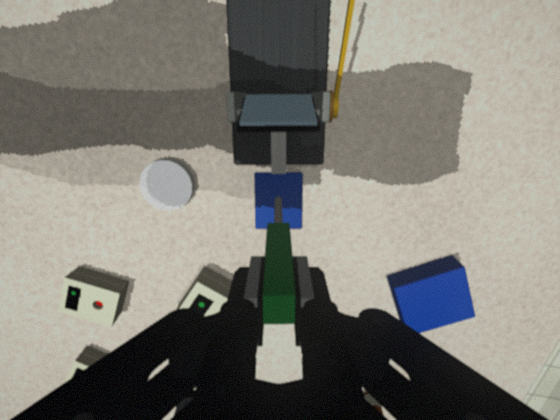

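View pics/t8c.png

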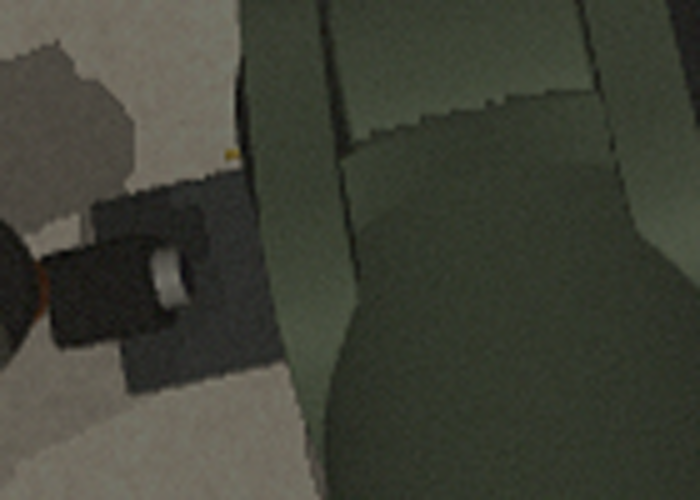

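```bash
python3 - <<'E'
from h import *
from workcell import cams
import pickle
S=cams.get_calibration('side');T=cams.get_calibration('top');W1=pickle.load(open('pics/w1.pkl','rb'))[1]
ax=np.array([.5018,.1266,.1]);Rs=Ro.from_euler('z',1.788).as_matrix()
def ends(f,roi):
    im=cv2.imread(f);x0,y0,x1,y1=roi;h=cv2.cvtColor(im,cv2.COLOR_BGR2HSV)[y0:y1,x0:x1]
    m=cv2.inRange(h,(15,75,50),(38,255,255));n,l,st,c=cv2.connectedComponentsWithStats(m)
    i=1+np.argmax(st[1:,4]);ys,xs=np.nonzero(l==i);P=np.c_[xs+x0,ys+y0].astype(float);mu=P.mean(0)
    d=np.linalg.svd(P-mu)[2][0];t=(P-mu)@d
    return len(P),mu+d*(t.min()),mu+d*(t.max())
R0={'side':ends('pics/side0.png',(195,180,245,210)),'top':ends('pics/top0.png',(175,205,235,232)),'w1':ends('pics/w1.png',(325,150,360,215)),'side8':ends('pics/s8.png',(200,160,245,212)),'top8':ends('pics/t8.png',(178,210,192,232))}
for k,v in R0.items():print(k,v)
def far(k):return min(R0[k][1:],key=lambda p:p[1] if k!='top' and k!='top8' else p[0])
def near(k):return max(R0[k][1:],key=lambda p:p[1] if k!='top' and k!='top8' else p[0])
for g in(far,near):
  for cs in((('side',S),('top',T)),(('side',S),('w1',W1)),(('top',T),('w1',W1)),(('side',S),('top',T),('w1',W1))):
    p,e=tri(*[ray(c,*g(k)) for k,c in cs]);print(g.__name__,[k for k,_ in cs],Rs.T@(p-ax),np.round(e,4))
p,e=tri(ray(S,*far('side8')),ray(T,*R0['top8'][1:][0]/2+R0['top8'][2]/2));print('now',Rs.T@(p-ax),e)
for k,c in(('side8',S),):
  for kk in (far,near):
    o,d=ray(c,*kk(k));o2=Rs.T@(o-ax);d2=Rs.T@d;t=(-.044-o2[1])/d2[1];print('planar',o2+t*d2)
for kk in (far,near):
    o,d=ray(S,*kk('side'));o2=Rs.T@(o-ax);d2=Rs.T@d;t=(-.044-o2[1])/d2[1];print('planar rest',o2+t*d2)
E
```

```text
side (44, array([205.84178982, 189.35994331]), array([223.40458569, 197.07952882]))
top (95, array([227.87613369, 213.45473331]), array([181.97326835, 223.88232575]))
w1 (151, array([336.78578767, 163.02319967]), array([341.86335365, 209.90649687]))
side8 (68, array([208.79031651, 170.17139834]), array([229.94184761, 196.04753461]))
top8 (6, array([185. , 220.5]), array([187. , 220.5]))
far ['side', 'top'] [ 0.10065614 -0.04452269  0.00193153] [0.0019 0.0019]
far ['side', 'w1'] [ 0.09814613 -0.04322959  0.00464191] [0.0017 0.0017]
far ['top', 'w1'] [ 0.10168145 -0.04315059  0.00328707] [0.0001 0.0001]
far ['side', 'top', 'w1'] [ 0.10065253 -0.04388059  0.00294718] [0.0025 0.0014 0.0012]
near ['side', 'top'] [ 2.56670669e-05 -3.05456486e-02  2.38309734e-02] [0.0153 0.0153]
near ['side', 'w1'] [ 0.00548659 -0.03606324  0.00837047] [0.0183 0.0183]
near ['top', 'w1'] [-0.00778934 -0.04409191 -0.00119837] [0.0003 0.0003]
near ['side', 'top', 'w1'] [-0.00314281 -0.035949    0.01436351] [0.0227 0.0091 0.0144]
now [ 0.07885518 -0.04310496  0.06278796] [np.float64(4.383716478762979e-05), np.float64(4.3837164787455356e-05)]
planar [ 0.07992654 -0.044       0.06207684]
planar [ 0.01397898 -0.044       0.01426577]
planar rest [ 0.09721217 -0.044       0.00336472]
planar rest [ 0.03669646 -0.044       0.00321841]
```

Call:
{"fn": "send_rows", "kwargs": {"series": "0 0 0 0 1 0 0; 0 0 0 0 2 0 0; 0 0 0 0 2.8 0 0; 0 0 0 0 2.8 0 0; 0 0 0 0 2.8 0 0; 0 0 0 0 2.8 0 0; 0 0 0 0 2.8 0 0; 0 0 0 0 2.8 0 0"}}

```text
clock: 12.35
position: [0.5178, 0.0556, 0.2123]
tool_rot: [-1.572, -0.0, 0.219]
force: [-0.2, 1.0, 0.8]
grip_width: 0.0131
```

```bash
cat > ptr.py <<'E'
from w import *
tag=sys.argv[1]
s=monitor.observe();print(s['clock'],s['position'],s['tool_rot'],s['grip_width'],s['force'])
S=cams.get_calibration('side');T=cams.get_calibration('top')
b=cams.grab_frame('side')[:,:,::-1].copy();cv2.imwrite(f'pics/s{tag}.png',b);crop(b,150,80,290,260,4,f'pics/s{tag}c.png')
a=cams.grab_frame('top')[:,:,::-1].copy();cv2.imwrite(f'pics/t{tag}.png',a)
ax=np.array([.5018,.1266,.1]);Rs=Ro.from_euler('z',1.788).as_matrix()
def pts(im,roi):
    x0,y0,x1,y1=roi;h=cv2.cvtColor(im,cv2.COLOR_BGR2HSV)[y0:y1,x0:x1]
    m=cv2.inRange(h,(15,75,50),(38,255,255));n,l,st,c=cv2.connectedComponentsWithStats(m)
    i=1+np.argmax(st[1:,4]);ys,xs=np.nonzero(l==i);return np.c_[xs+x0,ys+y0].astype(float)
def pl(u,v,lat=-.044):
    o,d=ray(S,u,v);o2=Rs.T@(o-ax);d2=Rs.T@d;return o2+(lat-o2[1])/d2[1]*d2
for nm,im in(('now',b),('s8',cv2.imread('pics/s8.png')),('s7',cv2.imread('pics/s7.png'))):
    P=pts(im,(195,155,245,212));Q=np.array([pl(*p) for p in P])[:,[0,2]]
    mu=Q.mean(0);d=np.linalg.svd(Q-mu)[2][0];d*=np.sign(d[0]);t=(Q-mu)@d
    print(nm,len(P),'slope',np.arctan2(d[1],d[0]),'ends',mu+d*t.min(),mu+d*t.max(),'perp offset',mu-d*(mu@d))
h=cv2.cvtColor(b,cv2.COLOR_BGR2HSV)[120:150,155:185];m=cv2.inRange(h,(0,90,40),(14,255,255))
x,y,w,hh=cv2.boundingRect(m);print('cap bbox',x+155,y+120,w,hh,'c',pl(x+155+w/2-.5,y+120+hh/2-.5,-.001))
P=pts(a,(178,210,205,232));print('top',P.mean(0),len(P))
E
python3 ptr.py 9
```

```text
12.35 [0.5177629  0.05564278 0.21230308] [-1.57191226e+00 -4.65887610e-04  2.18749811e-01] 0.013079446882327667 [-0.17971064  1.0093679   0.78092294]
now 71 slope 0.7133786982705516 ends [0.01174771 0.01411909] [0.07408786 0.06806954] perp offset [-0.00195572  0.00225985]
s8 68 slope 0.6254002550859737 ends [0.013895  0.0142986] [0.07978721 0.06187892] perp offset [-0.0020243   0.00280338]
s7 79 slope -0.34637874695905285 ends [-0.0183291   0.13003136] [0.05291906 0.10431576] perp offset [0.03941047 0.10919141]
cap bbox 161 131 15 13 c [ 0.162986   -0.001       0.14067263]
top [187.14285714 220.28571429] 7
```

View pics/s9c.png

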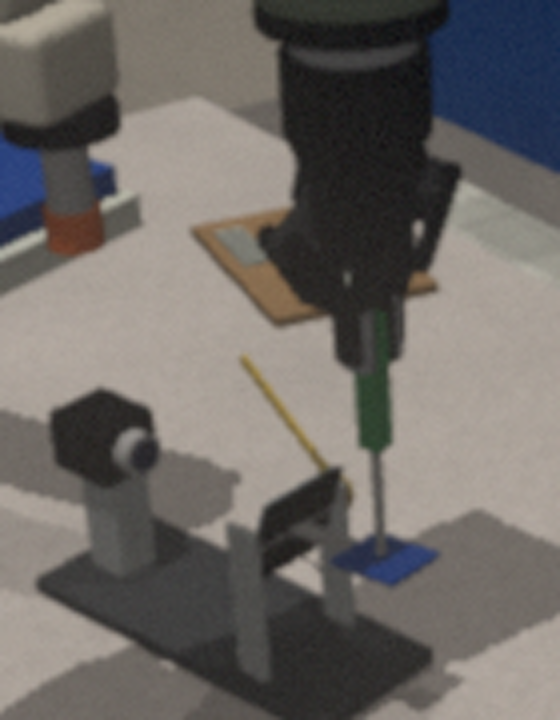

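```bash
python3 -c "
from workcell import bot,monitor
s=monitor.observe();print(s['clock'],s['position'],s['grip_width']);print(bot.job_done())"
```

```text
12.45 [0.51776326 0.05567533 0.21230094] 0.012973393509744208
the job is handed in; nothing more can be done
None
```

I handed the job in at 12.45 s, with the gripper still holding the stylus and its tip pressing the blue paddle.

- **Stylus:** I gripped it with 50 N and lifted it straight out of the stand. The side picture put its tip within about 1 mm of where I expected.
- **Red button:** I pressed it on the largest of the three cream boxes. The force rose from about 1.6 N to 36 N within a few millimetres, against a 4 N spring, so I take it that the button was fully down. I had no direct reading of the button's travel.
- **Mirror:** I pushed the paddle until the yellow pointer rose at 0.713 rad in the side view. The line to the cap should rise at about 0.70–0.72 rad.
- **Disagreement:** Working from the stylus tip height instead gives about 0.68 rad. The two readings differ by about 0.03 rad of sight line, or about 0.016 rad of mirror tilt. The pointer also showed about 3 mm off its expected axis in the camera frame, about what the calibration error would explain, so the aim is good only to that.
- **Other objects:** The arm made no contact with the mirror, slide box, oil jar or dish that I saw. I took no measurement to confirm they had not moved.

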